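Show the treats: work the treat bin's paddle and ease the lid shut

TASK

On the market stall's counter, open the treat bin with the red paddle by pressing its paddle down with closed fingertips until the lid stands fully open, and keep it open for about two seconds so the customer can look in. Then let the paddle rise slowly under the fingers so that the lid is eased all the way shut and never drops or slams, and move clear. Do not touch the lid, and leave the blue bin, the jar, the bowl and the brush where they are.

Things in the scene. Friction and masses are not known exactly. Their poses are not given: they have to be found in the camera images.
- bin_red: wooden treat bin fixed to the counter, 170 (x) x 180 (y) x 150 mm high, hinged lid on top (closed lid's top face at 162 mm), red paddle sticking out of its front. Origin: centre of its underside; its own -x axis points out of the front, the way the paddle points. A dark steel link cover 12 mm thick runs along its +y side. Stands to the left or right of the blue bin.
- red_pivot (a point): hinge point of the red paddle's arm, inside the bin 30 mm behind its front face, 65 mm above the counter; the arm turns about the bin's y axis
- red_pad_top (a point): centre of the top face of the red paddle's pad, moving with it; the point to press. The pad is 88 mm long (along the arm), 92 mm wide, 12 mm thick, its centre 135 mm from the pivot, about 105 mm out from the bin's front face. Its top centre is 100 mm above the counter at rest (pad sloping 0.22 rad up away from the bin) and 52 mm above it at the bottom stop (sloping 0.14 rad down).
- paddle_red (a joint): angle of the paddle: 0 at rest (up), growing as it is pressed down, stop at 0.36 rad. The lid's weight pushes the paddle back up, with about 2 N at the pad's centre when open to 10 N when nearly shut.
- lid_red (a joint): angle of the lid about its hinge at the top rear edge: 0 shut, 1.15 rad fully open at the paddle's bottom stop; lid angle = 3.2 x paddle angle. Let go, the lid falls and slams, even from a few centimetres. With the pad's centre rising at a steady 25 mm/s or less it comes down gently (about 0.6 rad/s); peaks of twice that do no harm.
- red_lid: the lid of the red bin, a board 180 x 190 x 12 mm with a red front edge and red bone emblem; origin at the board's centre, 92 mm in front of its hinge
- bin_blue: wooden treat bin fixed to the counter, 170 (x) x 180 (y) x 150 mm high, hinged lid on top (closed lid's top face at 162 mm), blue paddle sticking out of its front. Origin: centre of its underside; its own -x axis points out of the front, the way the paddle points. A dark steel link cover 12 mm thick runs along its +y side. Stands to the left or right of the red bin.
- blue_pivot (a point): hinge point of the blue paddle's arm, inside the bin 30 mm behind its front face, 65 mm above the counter; the arm turns about the bin's y axis
- blue_pad_top (a point): centre of the top face of the blue paddle's pad, moving with it; the point to press. The pad is 88 mm long (along the arm), 92 mm wide, 12 mm thick, its centre 135 mm from the pivot, about 105 mm out from the bin's front face. Its top centre is 100 mm above the counter at rest (pad sloping 0.22 rad up away from the bin) and 52 mm above it at the bottom stop (sloping 0.14 rad down).
- paddle_blue (a joint): angle of the paddle: 0 at rest (up), growing as it is pressed down, stop at 0.36 rad. The lid's weight pushes the paddle back up, with about 2 N at the pad's centre when open to 10 N when nearly shut.
- lid_blue (a joint): angle of the lid about its hinge at the top rear edge: 0 shut, 1.15 rad fully open at the paddle's bottom stop; lid angle = 3.2 x paddle angle. Let go, the lid falls and slams, even from a few centimetres. With the pad's centre rising at a steady 25 mm/s or less it comes down gently (about 0.6 rad/s); peaks of twice that do no harm.
- blue_lid: the lid of the blue bin, a board 180 x 190 x 12 mm with a blue front edge and blue bone emblem; origin at the board's centre, 92 mm in front of its hinge
- red_paddle: the red paddle, arm and pad in one; origin on its pivot, the arm along its own -x axis
- jar: amber glass jar with cork lid, 80 mm diameter, 120 mm tall, loose; origin at the centre of its underside
- bowl: white ceramic pet bowl, 120 mm across, 45 mm high, loose; origin at the centre of its underside
- brush: flat wooden-handled crumb brush, about 200 mm long, lying on the counter in the gap between the two paddles, roughly pointing away from the robot, loose; origin under its middle, x along its length
Mind the look-alikes: they are no part of the job. What is meant by the bowl is not green or yellow, and is the smaller of those in its own colour.

How it is judged:
By the outcome, as a careful person would: the job done as asked, in the order asked, and still so for the second after the job is handed in, with the robot touching nothing.
It also fails if it takes over 43 s, if anything falls off the work surface, if the arm or the gripper's body presses on something with over 40 N, if the wrist force passes 120 N, or if a joint passes its speed limit or range.

ROBOT

A 6-joint arm with a two-finger parallel gripper is mounted at the origin on the work surface. World frame = base frame: x ahead of the robot, y to its left, z up, the work surface at z = 0. Lengths are in mm, angles in degrees, forces in N, time in s.
With the tool pointing down it reaches from about 350 to 850 mm from the base axis. Payload 8.1 kg.
Tool frame: the origin (TCP) lies midway between the tips of the shut fingers; the grasp point (between the pads) lies 19 mm behind it (r.grasp_offset is the distance from the TCP to the grasp point, in mm); z points along the fingers, x is the direction in which the jaws open and shut, and the axes are right-handed (so a half turn about z gives the same grasp; the last joint's range is limited). The gripper opens to 85 mm and grips with 20 to 120 N. Pads are 22 mm wide; open, the fingers measure 114 mm over their backs; the gripper's body (76 mm by 85 mm) begins 54 mm behind the grasp point. The pads swing forward as they close: fully open they stand 13 mm farther back than shut.
Start: joints at [70.164, 7.471, 85.268, -0, 87.261, -4.893], TCP at [154.69, 579.721, 231.292] pointing down, gripper open.
Joint ranges: [-169.43, 169.43], [-51.17, 129.36], [1.28, 143.12], [-76.62, 256.62], [0, 156.53], [-152.29, 152.29]. Speed limits (degrees/s): [136.94, 136.94, 159.86, 180, 180, 180].

INTERFACE

Orientations are given as [roll, pitch, yaw] about the fixed x, y, z axes, in that order (R = Rz(yaw) Ry(pitch) Rx(roll)).
In Python, from bench import r, optics, hand_in gives the robot as it stands.
- The arm moves only by the shell command python3 -m pendant 'ROWS' [FORCE]. ROWS is JSON, a list of rows, each a list of 5 numbers: the opening, from 0 (shut) to 1 (fully open), then the shift along the tool's x, y, z in mm, then the turn about the tool's z in degrees. A call has 1 to 10 rows; each row shifts and turns the commanded pose from where the row before left it, along the tool's axes as they then stand; what a row does not reach is not made up. A row lasts 1/10 s, in which the tool goes at most 50 mm and 8.59 degrees, less where a joint would pass 70% of its speed; a pose out of reach is approached as far as the arm can. A call with a gripper value outside its range is refused whole. The fingers move at their own pace and stop on an object; FORCE is the grip in N (left out, the last holds). Time passes only in rows, so rows that do not move let the fingers close. It gives the time, the measured TCP pose, the force and the opening at its end, in the units of the state.
- r.sense(): the state, without advancing time (a new reading comes with each control period).
- optics.snapshot(name): name is "scene" or "top" or "wrist"; returns (picture, depth): 480x640x3 uint8, blue, green, red; 480x640 float32, mm along the optical axis (not along the pixel's ray), 0 where there is no reading.
- optics.camera_params(name): a dict with "camera_matrix" (3x3 intrinsics, pixels), "k1" (the pictures are not rectified: a ray, as slopes to the right and down, at radius r is drawn at 1 + k1 r^2 times it, then the intrinsics apply), "eye" and "orientation" of the camera in the world. Camera axes: x right, y down, z forward; pixel columns grow to the right and rows downward; lengths in mm; the calibration is good to about 2 mm. A picture is of the moment at which its call begins: read the wrist's pose just before it. camera_params takes no time and is no camera call; for the wrist camera it gives the pose at the moment of the call.
- hand_in(): hands the job in, once; it reports no verdict.
Trained networks look in the newest picture that a camera, given by its name, has taken for a name from the list of things; names that differ only in an ending like _2 or _b are one class to them, and where a whole thing is asked for, a point or a joint stands for the part that bears it (a point fixed in the world has none). Each returns a list of dicts, best first, with "score" (0 to 1); they miss things now and then, are a little off and sometimes report something else, mostly with a low value. They report only what shows in the picture. A call takes as long as a camera call. They do not tell look-alikes from the thing itself.
- optics.search_frame(camera, query): "at" ([x, y, z] in mm, in world coordinates, good to about 4 mm: the middle of the surface that is visible of it).
The state is a dict: "time": time; "joint_pos": joint angles; "qd": joint speeds; "joint_efforts": joint torques, N m; "tool_pos": TCP position; "tcp_rot": TCP orientation; "ft_force": force on the tool from outside, world axes, zero at the start; "wrist_torque": the same for the moment, N m; "finger_gap": finger opening in mm.
Only numpy, scipy, OpenCV 4.12 (cv2) and the standard library are available. Lean on these libraries where they do the work, as an engineer would, in place of code of your own. Each camera call takes 0.05 s, during which the arm holds its last target. There are 200 camera calls.

## Working session

There is one attempt and no reset: what is moved stays moved. The work goes in short steps, Python scripts to look and compute and a shell command to move; the robot and the scene stay as the last step left them, time stands still between calls to the robot, and variables do not carry over. Pictures are saved under pics/ and viewed, about 8 in all and at most 12, crops included, and the job is handed in when it is done.

```bash
mkdir -p pics
python3 - <<'E'
from bench import r, optics
import cv2,numpy as np
for c in("scene","top"):
    p,d=optics.snapshot(c); cv2.imwrite(f"pics/{c}1.png",p); np.save(f"pics/{c}d.npy",d)
    print(c,{k:np.round(v,4).tolist() for k,v in optics.camera_params(c).items()})
    for q in("bin_red","bin_blue","red_pad_top","red_lid","jar","bowl","brush"):
        print(q,[(np.round(o["at"],0).tolist(),round(o["score"],2)) for o in optics.search_frame(c,q)[:3]])
s=r.sense(); print(s)
E
```

```text
scene {'camera_matrix': [[487.937, 0.0, 320.5385], [0.0, 487.937, 239.6903], [0.0, 0.0, 1.0]], 'k1': -0.0251, 'eye': [1313.8207, -312.7835, 1498.7368], 'orientation': [-150.37, -0.4945, 74.5927]}
bin_red [([647.0, 199.0, 162.0], 0.71)]
bin_blue [([704.0, -143.0, 168.0], 0.89)]
red_pad_top [([450.0, 243.0, 101.0], 0.84), ([517.0, -128.0, 101.0], 0.44)]
red_lid [([629.0, 198.0, 160.0], 0.74), ([486.0, -3.0, 19.0], 0.52)]
jar [([512.0, 423.0, 96.0], 0.78), ([646.0, 202.0, 166.0], 0.51)]
bowl [([490.0, -640.0, 28.0], 0.95), ([293.0, -526.0, 27.0], 0.8), ([308.0, -344.0, 23.0], 0.69)]
brush [([482.0, -3.0, 21.0], 0.96), ([704.0, -146.0, 162.0], 0.66)]
top {'camera_matrix': [[613.8007, 0.0, 326.067], [0.0, 613.8007, 242.2714], [0.0, 0.0, 1.0]], 'k1': -0.0164, 'eye': [387.5083, -90.8624, 1616.7234], 'orientation': [-173.5089, 1.0534, -90.7637]}
bin_red [([607.0, 209.0, 159.0], 0.8), ([515.0, -128.0, 100.0], 0.58)]
bin_blue [([667.0, -141.0, 161.0], 0.74)]
red_pad_top [([449.0, 240.0, 102.0], 0.7), ([692.0, -151.0, 162.0], 0.4), ([476.0, 0.0, 20.0], 0.34)]
red_lid [([626.0, 200.0, 164.0], 0.
[... 201 characters left out ...]
sh [([478.0, 3.0, 21.0], 0.7)]
{'time': 0.8, 'joint_pos': array([ 7.01639985e+01,  7.47061949e+00,  8.52680842e+01,  6.57874606e-04,
        8.72618911e+01, -4.89249241e+00]), 'qd': array([-0.01045767,  0.09659245, -0.02420785, -0.01037541, -0.11328248,
        0.01164422]), 'joint_efforts': array([ 1.56686103e-03, -5.69281340e+01, -5.00813234e+01, -5.30342447e-05,
        1.67193877e-03,  1.02447181e-06]), 'tool_pos': array([154.68830292, 579.71599905, 231.29519823]), 'tcp_rot': array([-1.79999295e+02,  5.36601362e-04,  7.50564595e+01]), 'ft_force': array([ 0.35579553, -0.20075165, -0.37089797]), 'wrist_torque': array([ 0.00791282,  0.00417111, -0.00694386]), 'finger_gap': 85.2281650108521}
```

View pics/top1.png

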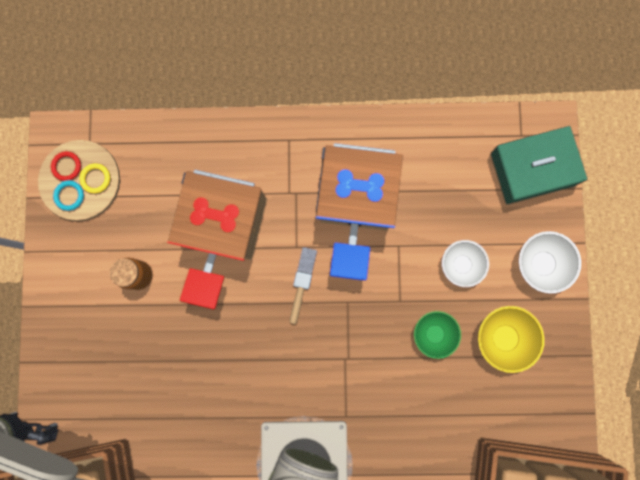

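View pics/scene1.png

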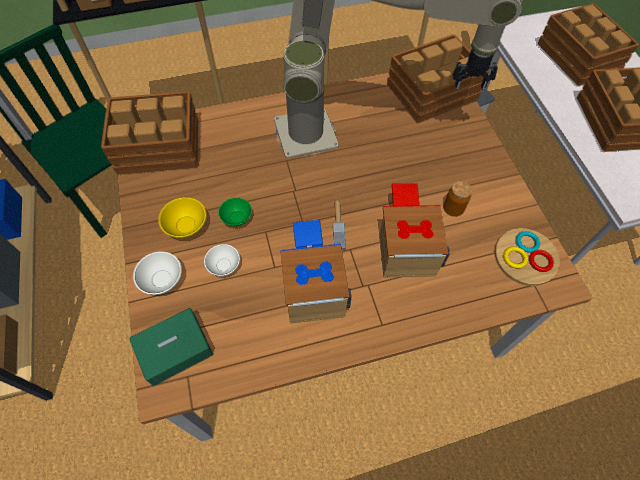

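The top view shows the red paddle's pad at about (203,288), the bin front-right of it, the jar at (130,274), and the brush at (303,285). The scene view agrees, and the networks put the pad at about (450,241,101). Next I'll measure the pad more exactly from colour and depth.

```bash
cat > h.py <<'E'
import numpy as np,cv2
from scipy.spatial.transform import Rotation as R
def world(P,uv,z):
    K=np.array(P["camera_matrix"]);k=P["k1"]
    s=cv2.undistortPoints(np.float64(uv).reshape(-1,1,2),K,np.array([k,0,0,0.]))[:,0]
    c=np.c_[s,np.ones(len(s))]*np.asarray(z)[:,None]
    return c@R.from_euler("xyz",P["orientation"],degrees=True).as_matrix().T+P["eye"]
def redpad(P,p,d):
    h=cv2.cvtColor(p,cv2.COLOR_BGR2HSV)
    m=((h[...,0]<8)|(h[...,0]>172))&(h[...,1]>170)&(h[...,2]>80)&(d>0)
    v,u=np.nonzero(m); w=world(P,np.c_[u,v],d[v,u])
    return w
E
python3 - <<'E'
from h import *
from bench import optics,r
for c in("top","scene"):
    w=redpad(optics.camera_params(c),cv2.imread(f"pics/{c}1.png"),np.load(f"pics/{c}d.npy"))
    q=w[(np.hypot(w[:,0]-450,w[:,1]-241)<80)&(w[:,2]>80)&(w[:,2]<120)]
    a=cv2.minAreaRect(np.float32(q[:,:2]))
    A=np.c_[q[:,:2],np.ones(len(q))]; pl=np.linalg.lstsq(A,q[:,2],rcond=None)[0]
    print(c,len(q),q.mean(0).round(1),a,"slope",pl[:2].round(3), q[:,2].min(),q[:,2].max())
    l=w[(w[:,2]>150)&(w[:,2]<175)&(np.hypot(w[:,0]-627,w[:,1]-200)<60)]
    print("lid emblem",l.mean(0).round(1))
s=r.sense();T=R.from_euler("xyz",s["tcp_rot"],degrees=True)
print("to above pad, tool axes",T.inv().apply(np.array([450,241,231.3])-s["tool_pos"]).round(1))
E
```

```text
top 1226 [449.7 244.6  99.5] ((450.4580383300781, 244.5391082763672), (90.92079162597656, 86.38202667236328), 76.88347625732422) slope [-0.211  0.054] 81.30571598698725 118.42382051033564
lid emblem [625.1 202.6 162.9]
scene 575 [448.8 244.2 100.5] ((448.094482421875, 245.68980407714844), (94.0379409790039, 87.14205169677734), 75.70127868652344) slope [-0.188  0.043] 83.82116637347099 119.4772112209323
lid emblem [624.5 200.4 163.5]
to above pad, tool axes [-251.1  372.7   -0. ]
```

```bash
python3 -m pendant '[[0,-15,22,0,0],[0,-25,37,0,0],[0,-27,40,0,0],[0,-27,40,0,0],[0,-27,40,0,0],[0,-27,40,0,0],[0,-27,40,0,0],[0,-27,40,0,0],[0,-25,37,0,0],[0,-21,31,0,0]]' 40; python3 -m pendant '[[0,0,0,25,0],[0,0,0,35,0],[0,0,0,30,0],[0,0,0,14,0],[0,0,0,0,0],[0,0,0,0,0]]'
python3 - <<'E'
from h import *
from bench import optics,r
s=r.sense();print(s["tool_pos"],s["tcp_rot"],s["ft_force"],s["finger_gap"])
p,d=optics.snapshot("wrist");cv2.imwrite("pics/w1.png",p)
p,d=optics.snapshot("scene");cv2.imwrite("pics/s2.png",cv2.resize(p[130:330,330:530],(600,600)))
E
```

```text
time: 1.8
tool_pos: [446.7, 243.4, 231.6]
tcp_rot: [180.0, -0.0, 75.0]
ft_force: [0.5, 0.1, 0.5]
finger_gap: 0.0
time: 2.4
tool_pos: [445.8, 245.8, 128.5]
tcp_rot: [180.0, -0.0, 75.1]
ft_force: [0.5, 0.9, 1.2]
finger_gap: -0.3
[445.84690581 245.81618796 128.47252103] [ 1.79951619e+02 -3.69248116e-02  7.50706628e+01] [0.51533871 0.93102372 1.23896097] -0.3084443812846044
```

View pics/s2.png

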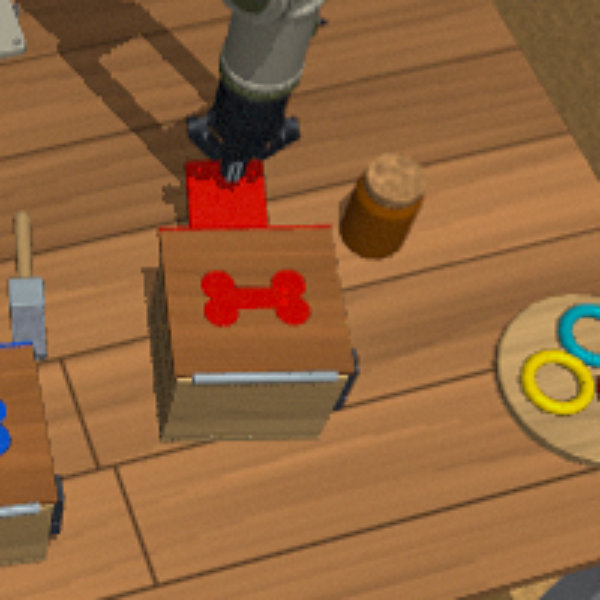

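View pics/w1.png

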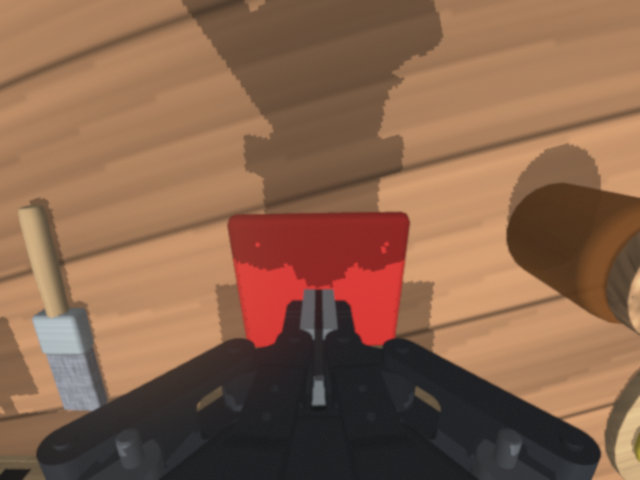

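The shut fingertips (wrist view, about (318,300)) sit over the middle of the red pad. The jar and brush are well clear. Next I'll press down.

```bash
python3 -m pendant '[[0,0,0,8,0],[0,0,0,8,0],[0,0,0,6,0],[0,0,0,4,0],[0,0,0,4,0],[0,0,0,4,0]]'; python3 -m pendant '[[0,0,0,4,0],[0,0,0,4,0],[0,0,0,4,0],[0,0,0,4,0],[0,0,0,4,0],[0,0,0,4,0],[0,0,0,4,0],[0,0,0,4,0],[0,0,0,4,0]]'; python3 -m pendant '[[0,0,0,3,0],[0,0,0,2,0],[0,0,0,1,0],[0,0,0,0,0]]'
```

```text
time: 3.1
tool_pos: [445.0, 245.8, 93.6]
tcp_rot: [-180.0, -0.0, 75.1]
ft_force: [-5.1, -0.4, 9.5]
finger_gap: -0.1
time: 4.0
tool_pos: [444.8, 246.0, 57.2]
tcp_rot: [-179.9, -0.0, 75.1]
ft_force: [-4.2, 1.2, 5.3]
finger_gap: 0.1
time: 4.4
tool_pos: [445.2, 246.0, 52.4]
tcp_rot: [-180.0, -0.0, 75.1]
ft_force: [-8.3, 1.3, 14.5]
finger_gap: -0.1
```

```bash
python3 -m pendant '[[0,0,0,1,0],[0,0,0,0.5,0],[0,0,0,0,0]]'
python3 - <<'E'
from h import *
from bench import optics,r
p,d=optics.snapshot("scene");cv2.imwrite("pics/s3.png",cv2.resize(p[130:330,330:530],(600,600)))
P=optics.camera_params("scene")
w=redpad(P,p,d);l=w[(w[:,2]>170)&(np.hypot(w[:,0]-660,w[:,1]-200)<140)]
# plane fit of lid emblem -> lid angle
c=l.mean(0);n=np.linalg.svd(l-c)[2][2];print(len(l),c.round(),"lid angle",np.arccos(abs(n[2])))
print(r.sense()["tool_pos"],r.sense()["ft_force"])
E
```

```text
time: 4.7
tool_pos: [445.3, 246.0, 52.0]
tcp_rot: [-180.0, -0.0, 75.1]
ft_force: [-14.5, -1.3, 27.0]
finger_gap: -0.1
748 [670. 189. 270.] lid angle 1.106729025106501
[445.34410665 246.06288258  52.06416419] [-14.15328332  -1.61899945  26.24133077]
```

View pics/s3.png

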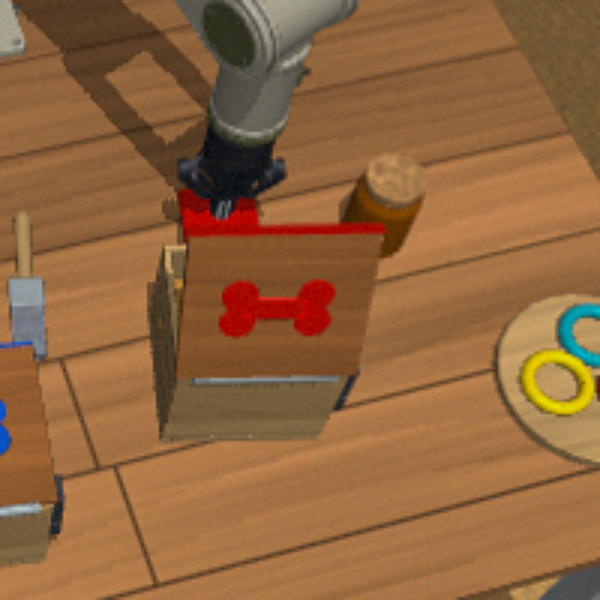

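The lid stands open at a measured 1.11 rad. The force rose sharply, so the paddle is on its stop. I'll hold it there, then ease up at about 20 mm/s.

```bash
python3 -m pendant '[[0,0,0,0,0],[0,0,0,0,0],[0,0,0,0,0],[0,0,0,0,0],[0,0,0,0,0],[0,0,0,0,0],[0,0,0,0,0],[0,0,0,0,0],[0,0,0,0,0],[0,0,0,0,0]]'; python3 -m pendant '[[0,0,0,0,0],[0,0,0,0,0],[0,0,0,0,0],[0,0,0,0,0],[0,0,0,0,0],[0,0,0,0,0],[0,0,0,0,0],[0,0,0,0,0],[0,0,0,0,0],[0,0,0,0,0]]'; python3 -m pendant '[[0,0,0,-0.5,0],[0,0,0,-1,0],[0,0,0,-1,0],[0,0,0,-1.5,0],[0,0,0,-1.5,0],[0,0,0,-1.5,0],[0,0,0,-1.5,0],[0,0,0,-1.5,0],[0,0,0,-1.5,0],[0,0,0,-1.5,0]]'
```

```text
time: 5.75
tool_pos: [445.3, 246.0, 52.0]
tcp_rot: [-180.0, -0.0, 75.1]
ft_force: [-13.6, -2.9, 26.5]
finger_gap: -0.3
time: 6.75
tool_pos: [445.3, 246.0, 52.0]
tcp_rot: [-180.0, -0.0, 75.1]
ft_force: [-13.9, -1.5, 27.8]
finger_gap: -0.4
time: 7.75
tool_pos: [445.2, 245.4, 62.9]
tcp_rot: [-180.0, 0.0, 75.1]
ft_force: [-2.6, 0.4, 3.4]
finger_gap: 0.5
```

Still in contact (3.4 N). I'll continue up.

```bash
for i in 1 2; do :; done; python3 -m pendant '[[0,0,0,-1.5,0],[0,0,0,-1.5,0],[0,0,0,-1.5,0],[0,0,0,-1.5,0],[0,0,0,-1.5,0],[0,0,0,-1.5,0],[0,0,0,-1.5,0],[0,0,0,-1.5,0],[0,0,0,-1.5,0],[0,0,0,-1.5,0]]'; python3 -m pendant '[[0,0,0,-1.5,0],[0,0,0,-1.5,0],[0,0,0,-1.5,0],[0,0,0,-1.5,0],[0,0,0,-1.5,0],[0,0,0,-1.5,0],[0,0,0,-1.5,0],[0,0,0,-1.5,0],[0,0,0,-1.5,0],[0,0,0,-1.5,0]]'
```

```text
time: 8.75
tool_pos: [445.8, 245.4, 78.2]
tcp_rot: [179.9, -0.0, 75.1]
ft_force: [-1.6, -2.5, 4.2]
finger_gap: 0.3
time: 9.75
tool_pos: [445.6, 245.7, 93.1]
tcp_rot: [180.0, -0.0, 75.1]
ft_force: [5.3, -0.8, 5.0]
finger_gap: -0.0
```

Now the last 9 mm or so, at about 8–10 mm/s.

```bash
python3 -m pendant '[[0,0,0,-1,0],[0,0,0,-1,0],[0,0,0,-1,0],[0,0,0,-1,0],[0,0,0,-0.8,0],[0,0,0,-0.8,0],[0,0,0,-0.8,0],[0,0,0,-0.8,0]]'; python3 -m pendant '[[0,0,0,-0.8,0],[0,0,0,-0.8,0],[0,0,0,-0.8,0],[0,0,0,-0.8,0],[0,0,0,-0.8,0],[0,0,0,-0.8,0]]'
```

```text
time: 10.55
tool_pos: [445.7, 245.6, 100.3]
tcp_rot: [180.0, -0.0, 75.1]
ft_force: [6.2, -1.6, 5.5]
finger_gap: -0.1
time: 11.15
tool_pos: [444.0, 245.4, 103.8]
tcp_rot: [-179.8, 0.1, 75.1]
ft_force: [0.5, 1.2, 1.0]
finger_gap: 0.1
```

The force is back to the free reading, so the paddle is at rest. I'll move clear and check.

```bash
python3 -m pendant '[[0,0,0,-2,0],[0,0,0,-5,0],[0,0,0,-15,0],[0,0,0,-30,0],[0,0,0,-40,0],[0,0,0,-30,0]]'; python3 -m pendant '[[0,5,-15,0,0],[0,10,-30,0,0],[0,10,-30,0,0],[0,10,-30,0,0],[0,5,-15,0,0],[0,0,0,0,0],[0,0,0,0,0]]'
python3 - <<'E'
from h import *
from bench import optics,r
for c in("scene","top"):
    p,d=optics.snapshot(c);P=optics.camera_params(c);cv2.imwrite(f"pics/{c}9.png",p)
    w=redpad(P,p,d)
    l=w[(w[:,2]>150)&(np.hypot(w[:,0]-627,w[:,1]-200)<60)]
    q=w[(np.hypot(w[:,0]-450,w[:,1]-244)<60)&(w[:,2]>40)&(w[:,2]<130)]
    print(c,"emblem",l.mean(0).round(1),"pad",q.mean(0).round(1))
    for k in("jar","bowl","brush"): print(k,[np.round(o["at"]).tolist() for o in optics.search_frame(c,k)[:3]])
print(r.sense()["tool_pos"],r.sense()["ft_force"])
E
```

```text
time: 11.75
tool_pos: [445.6, 245.7, 230.4]
tcp_rot: [179.9, -0.1, 75.1]
ft_force: [1.5, -0.0, -0.2]
finger_gap: 0.1
time: 12.45
tool_pos: [339.5, 315.1, 227.0]
tcp_rot: [180.0, -0.0, 75.1]
ft_force: [-0.2, -1.2, 0.7]
finger_gap: 0.0
scene emblem [625.1 200.8 164. ] pad [448.5 243.9 100.3]
jar [[514.0, 424.0, 95.0]]
bowl [[490.0, -639.0, 28.0], [493.0, -423.0, 21.0], [308.0, -346.0, 21.0]]
brush [[486.0, -6.0, 21.0]]
top emblem [625.1 202.6 163.1] pad [449.6 244.7  99.5]
jar [[492.0, 421.0, 118.0]]
bowl [[505.0, -426.0, 23.0], [324.0, -346.0, 21.0], [508.0, -643.0, 24.0]]
brush [[479.0, 1.0, 17.0], [690.0, -152.0, 162.0]]
[340.04958692 314.75890913 226.70121581] [-0.59700792 -0.28546743 -0.01664302]
```

View pics/scene9.png

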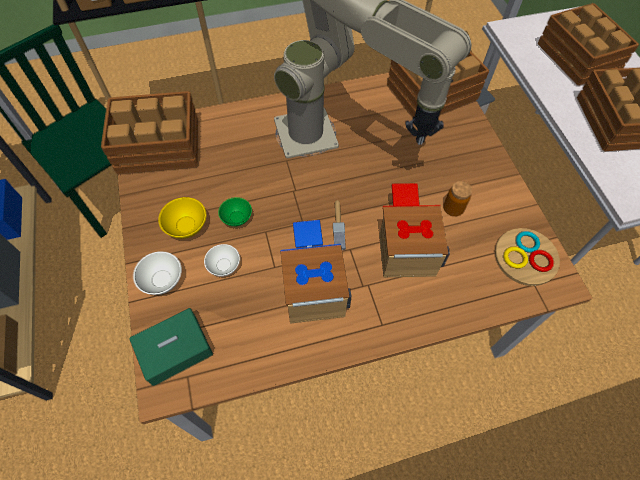

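The picture shows the red lid shut at (415,230), the pad up at (405,194), and the jar, brush, bowls and blue bin where they were. The arm is clear.

```bash
python3 -c "from bench import hand_in; print(hand_in())"
```

```text
the job is handed in; nothing more can be done
None
```

I opened the red bin by pressing its paddle to the bottom stop with shut fingertips, eased it shut again, moved clear and handed the job in at about 12.5 s.

- **Open:** I held the paddle on the stop for about 2.3 s. The camera put the lid at about 1.11 rad against the nominal 1.15. The force had risen steeply to about 27 N, which showed the paddle was on the stop.
- **Closing:** I let the pad rise at about 15 mm/s, then 8–10 mm/s over the end. The force readings, taken about once a second, stayed at 3–6 N until the paddle reached rest.
- **Last checks:** The lid emblem and the pad are back within about 1 mm of where they started. The jar and brush are within the detection error of their first readings. The white bowl matched between the two final readings and in the pictures, and the blue bin is unmoved in the pictures. The robot is touching nothing.
- **Not measured:** I did not measure lid speed during closing; it follows from the commanded rise. No check failed.

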